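# Unlock the scale and present its weighing dish to the mixing bowl

### The job

The tea ball has been weighed and will go into the wide mixing bowl next. Slide the scale's lock all the way to its open end stop, lift the weighing dish by its hoop handle straight up a good 5 cm clear of the scale, then turn it a quarter turn above the scale so that its pouring lip faces the mixing bowl, keeping the dish level and the tea ball in its middle. Finish while still holding the dish there, level and still, and do not disturb the bowl, the drinking glass or the salt shaker.

Things in the scene. Friction and masses are not known exactly. Their poses are not given: they have to be found in the camera images.
- scale: Low white kitchen scale, fixed, 188 long (x) by 160 wide (y) by 24 high; it reaches from 125 mm in front (-x) to 63 mm behind its origin. Origin: on the worktop under the centre of the dish's seat. Its -x side is the front panel with the lock. The dish's foot sits on its top between low (6 mm) pins and lifts straight out.
- lock (a joint): Transport lock slide on the front panel, running along the scale's +y (to the robot's left). 0 m = locked: its tongue lies over the lug of the dish's foot, so the dish cannot be lifted. 0.040 m = open end stop. It stays where it is left; about 1.5 N of friction.
- lock_grip (a point): Point to grip on the lock's upright grey fin, on the fin's centre line, 62 mm above the worktop. The fin is 24 mm along the scale's x, 12 mm along its y, and stands from 32 mm to 72 mm above the worktop; the carriage and tongue round its foot reach 36 mm above the worktop. Axes as the scale's.
- dish: Loose round steel weighing dish, 128 mm across the rim, rim 36 mm above its foot's underside, about 0.25 kg. Origin: centre of the underside of its foot, 24 mm above the worktop while it sits on the scale. z up. A pouring lip 30 mm wide sticks out of the rim along the dish's -x, towards the front of the scale at the start. A hoop handle of 6 mm wire spans the dish along its y, from rim to rim, over the ball.
- dish_grip (a point): Centre of the black grip sleeve on top of the hoop, straight above the dish's centre, 98 mm above the dish's origin. The sleeve is 56 mm along the dish's y, 14 mm along its x and 16 mm high; 29 mm of free space between its underside and the ball's top.
- dish_lip (a point): Tip of the dish's pouring lip, 76 mm from the dish's centre along its -x and 38 mm above its origin.
- tea_ball: Loose steel tea ball, 40 mm in diameter, 50 g; origin at its centre, 40 mm above the dish's origin. It rests on the flat middle of the dish (about 30 mm across), from where the floor rises gently to the rim; it rolls freely.
- cream_bowl: The mixing bowl: wide open round cream bowl, 140 mm across, 69 high, loose, standing to the left or right of the scale about 0.2 m from its centre. Origin: centre of its underside.
- tumbler: Drinking glass, 79 mm across, 90 high, loose, standing on the other side of the scale. Origin: centre of its underside. Leave it alone.
- salt_shaker: Salt shaker, 44 mm across, 90 high, loose, on the worktop to the right, in front of the sink. Origin: centre of its underside. Leave it alone.
Things that resemble listed ones, but are neither listed nor needed, are in the scene too. Leave any brown look-alike of the tea_ball alone.

How it is judged:
On the way, in this order (a step that is already met when the one before it is completed fails the run):
1. the lock is slid to its open end stop while the dish still sits on the scale (value of joint lock above 0.036 m and height (world z) of dish below 0.035 m), for 0.2 s.
2. the dish is lifted clear of the scale, held by the hand alone (height (world z) of dish above 0.055 m and contact force between dish and the fingers above 1 N and contact force between dish and scale below 0.1 N), for 0.2 s.
At the end, for the whole second after the job is handed in: Lock open (over 34 of 40 mm); dish held in the fingers alone, 31 mm or more above its seat, within 60 mm of over it, level within 0.10 rad, still; bowl centre within 65 mm of the line out through the lip; tea ball within 18 mm of the dish centre (all of step 2 and value of joint lock above 0.034 m and horizontal distance between dish and scale below 0.06 m and angle between dish's own z axis and vertical below 0.1 rad and x of cream_bowl in the frame of dish below -0.1 m and y of cream_bowl in the frame of dish between -0.065 and 0.065 m and horizontal distance between tea_ball and dish below 0.018 m and z of tea_ball in the frame of dish between 0.034 and 0.048 m and linear speed of dish below 0.03 m/s and angular speed of dish below 0.2 rad/s); the arm keeps its last pose, push and grip.
It fails at once if the tea ball strays more than 30 mm from the middle of the dish (horizontal distance between tea_ball and dish above 0.03 m).
It fails at once if the dish is tilted by more than 0.2 rad (angle between dish's own z axis and vertical above 0.2 rad).
It fails at once if the mixing bowl or the drinking glass is pushed more than 20 mm (distance of any of cream_bowl, tumbler from where it was at the start of the episode above 0.02 m).
It fails at once if the salt shaker is pushed more than 20 mm (distance of salt_shaker from where it was at the start of the episode above 0.02 m).
It also fails if it takes over 51 s, if anything falls off the work surface, if the arm or the gripper's body presses on something with over 40 N, if the wrist force passes 120 N, or if a joint passes its speed limit or range.

### The arm

A 6-joint arm with a two-finger parallel gripper is mounted at the origin on a cart in front of the work surface, level with it; the furniture and walls round the work are solid. World frame = base frame: x ahead of the robot, y to its left, z up, the work surface at z = 0. Lengths are in m, angles in rad, forces in N, time in s.
With the tool pointing down it reaches from about 0.325 to 0.85 m from the base axis. Payload 15.5 kg.
Tool frame: the origin (TCP) lies midway between the tips of the shut fingers; the grasp point (between the pads) lies bot.hold_point_z behind it (bot.hold_point_z is the distance from the TCP to the grasp point, in m); z points along the fingers, y is the line along which they close (so a half turn about z gives the same grasp; the last joint's range is limited). The gripper opens to 91 mm and grips with 3 to 60 N. Pads are 32 mm wide; open, the fingers measure 118 mm over their backs; the gripper's body (76 mm by 178 mm) begins 60 mm behind the grasp point.
Start: joints at [-1.317, 0.494, 1.345, -0, 1.302, -0.096], TCP at [0.214, -0.587, 0.214] pointing down, gripper open.
Joint ranges: [-2.91, 2.91], [-0.82, 2.16], [0.22, 2.67], [-1.22, 4.37], [0.12, 2.79], [-3.08, 3.08]. Speed limits (rad/s): [1.89, 1.89, 2.57, 3.01, 3.01, 3.01].

### API

Orientations are given as [roll, pitch, yaw] about the fixed x, y, z axes, in that order (R = Rz(yaw) Ry(pitch) Rx(roll)).
In Python, from bench import bot, vision, ticket gives the robot as it stands.
- The arm moves only by the tool move_arm, never from a script. Its argument "increments" is one flat list of numbers, 7 for each row, row after row: the shift along the tool's x, y, z as a fraction of full scale, then the turn, a rotation vector about the tool's x, y, z as a fraction of full scale, then the finger opening in mm, from 0 to 91.2. A call has 1 to 12 rows; each row is the pose to reach, as a shift and turn from the pose commanded when the call began, along the tool's axes at that moment; what a row does not reach only later rows make up. Full scale, the value 1, is 0.2 m for a shift and 60 degrees for a turn. A row lasts 1/10 s, in which the tool goes at most 50 mm and 8.59 degrees, less where a joint would pass 70% of its speed; a pose out of reach is approached as far as the arm can. A call with a number of a shift or a turn outside -1 to 1 is refused whole. A call with a gripper value outside its range is refused whole. The fingers move at their own pace and stop on an object; "newtons" is the grip in N (left out, the last holds). Time passes only in rows, so rows that repeat a pose let the fingers close. It gives the time, the measured TCP pose, the force, the opening and the grip force at its end, in the units of the state.
- bot.state(): the state, without advancing time (a new reading comes with each control period).
- vision.capture(name): name is "scene" or "top" or "wrist"; returns the picture (480x640x3 uint8, red, green, blue); there is no depth.
- vision.camera_info(name): a dict with "camera_matrix" (3x3 intrinsics, pixels), "camera_from_world" (4x4, takes a point from world to camera coordinates); the wrist camera has in their place "tool_from_camera" (4x4, takes a point from camera to tool coordinates, whose origin is the TCP and whose axes are the flange's). Camera axes: x right, y down, z forward; pixel columns grow to the right and rows downward; lengths in m; the calibration is good to about 2 mm. A picture is of the moment at which its call begins: read the wrist's pose just before it. camera_info takes no time and is no camera call.
- ticket.job_done(): hands the job in; it is judged then, once.
Trained networks look in the newest picture that a camera, given by its name, has taken for a name from the list of things; names that differ only in an ending like _2 or _b are one class to them, and where a whole thing is asked for, a point or a joint stands for the part that bears it (a point fixed in the world has none). Each returns a list of dicts, best first, with "confidence" (0 to 1); they miss things now and then, are a little off and sometimes report something else, mostly with a low value. They report only what shows in the picture. A call takes as long as a camera call. They do not tell look-alikes from the thing itself.
- vision.search_frame(camera, thing): "point" ([row, column] in pixels, amid what is visible of it).
- vision.tip_of(camera, thing): "point" ([row, column] in pixels: a listed point, or the origin of a listed thing).
The state is a dict: "time_s": time; "q": joint angles; "qvel": joint speeds; "joint_torque": joint torques, N m; "position": TCP position; "eef_rot": TCP orientation; "contact_force": force on the tool from outside, world axes, zero at the start; "torque": the same for the moment, N m; "width": finger opening in m; "gripper_force": force on a finger pad.
Only numpy, scipy, OpenCV 4.12 (cv2) and the standard library are available. Lean on these libraries where they do the work, as an engineer would, in place of code of your own. Each camera call takes 0.05 s, during which the arm holds its last target. There are 200 camera calls.

## Working session

There is one attempt and no reset: what is moved stays moved. The work goes in short steps, Python scripts to look and compute and a tool call to move; the robot and the scene stay as the last step left them, time stands still between calls to the robot, and variables do not carry over. Pictures are saved under pics/ and viewed, at most 10 in all, crops included, and the job is handed in when it is done.

Besides the shell and the picture viewer there is one more tool, called after ">>>" as name(argument=value, ...) on one line, values as JSON. move_arm: Moves the arm, as the interface text tells. Shift numbers are shares of 0.2 m and turn numbers shares of 60 degrees, none past 1 either way. Its arguments: {"type":"object","properties":{"increments":{"type":"array"},"newtons":{"type":"number"}},"required":["increments"]}

```bash
mkdir -p pics; ls; cat > h.py <<'E'
import numpy as np, cv2
from scipy.spatial.transform import Rotation as R
from bench import bot, vision, ticket
def cam(n):
    i=vision.camera_info(n); return np.array(i["camera_matrix"]),np.array(i["camera_from_world"])
def ray_z(n,p,z):
    K,T=cam(n); r=T[:3,:3].T@np.linalg.inv(K)@[p[1],p[0],1]; o=-T[:3,:3].T@T[:3,3]
    return o+r*(z-o[2])/r[2]
def tri(ps):
    A=np.zeros((3,3));b=np.zeros(3)
    for n,p in ps:
        K,T=cam(n); r=T[:3,:3].T@np.linalg.inv(K)@[p[1],p[0],1]; r/=np.linalg.norm(r); o=-T[:3,:3].T@T[:3,3]
        M=np.eye(3)-np.outer(r,r);A+=M;b+=M@o
    return np.linalg.solve(A,b)
def proj(n,X):
    K,T=cam(n); c=K@(T[:3,:3]@X+T[:3,3]); return c[1]/c[2],c[0]/c[2]
E
python3 - <<'E'
from h import *
print(bot.state(),bot.hold_point_z)
ims={n:vision.capture(n) for n in("scene","top")}
for n in ims: cv2.imwrite(f"pics/{n}.png",ims[n][:,:,::-1])
for n in ims:
    for t in["lock_grip","dish_grip","dish_lip","dish","tea_ball","cream_bowl","tumbler","salt_shaker","scale"]:
        print(n,t,[(np.round(d["point"]).tolist(),round(d["confidence"],2)) for d in vision.tip_of(n,t)[:3]])
E
```

```text
pics
{'time_s': 0.0, 'q': array([-1.31648688e+00,  4.94210179e-01,  1.34613824e+00, -6.08071549e-06,
        1.30249664e+00, -9.55154955e-02]), 'qvel': array([-0.00164514,  0.00073136, -0.00012547, -0.00010377,  0.00058642,
        0.00228153]), 'joint_torque': array([ 3.46099478e-03, -8.78811479e+01, -3.81846535e+01,  7.09167891e-02,
        5.33344096e-02, -1.56702995e-04]), 'position': array([ 0.21410296, -0.58677387,  0.21331907]), 'eef_rot': array([-3.14034540e+00, -1.13607569e-04,  3.49826492e-01]), 'contact_force': array([-0.2414766 , -0.61418618,  0.24190651]), 'torque': array([-0.03543105,  0.01542786,  0.01126616]), 'gripper_force': 0.0, 'width': 0.0914033230213873} 0.0188
scene lock_grip [([266.0, 322.0], 0.6)]
scene dish_grip [([205.0, 287.0], 0.95)]
scene dish_lip [([256.0, 302.0], 0.94)]
scene dish [([242.0, 290.0], 0.8)]
scene tea_ball [([331.0, 252.0], 0.92), ([225.0, 288.0], 0.83), ([200.0, 415.0], 0.55)]
scene cream_bowl [([292.0, 203.0], 0.74)]
scene tumbler [([228.0, 371.0], 0.72)]
scene salt_shaker [([231.0, 449.0], 0.8)]
scene scale [([252.0, 289.0], 0.85)]
top lock_grip [([209.0, 302.0], 0.73), ([266.0, 306.0], 0.63)]
top dish_grip [([205.0, 302.0], 0.77)]
top dish_lip [([245.0, 298.0], 0.84)]
top dish [([214.0, 306.0], 0.67)]
top tea_ball [([282.0, 228.0], 0.84), ([235.0, 444.0], 0.83), ([215.0, 306.0], 0.61)]
top cream_bowl [([219.0, 220.0], 0.82)]
top tumbler [([237.0, 388.0], 0.94)]
top salt_shaker [([278.0, 450.0], 0.81)]
top scale []
```

View pics/scene.png

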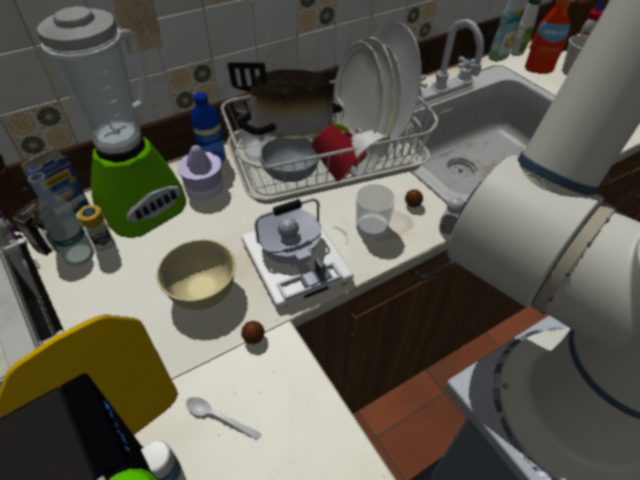

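View pics/top.png

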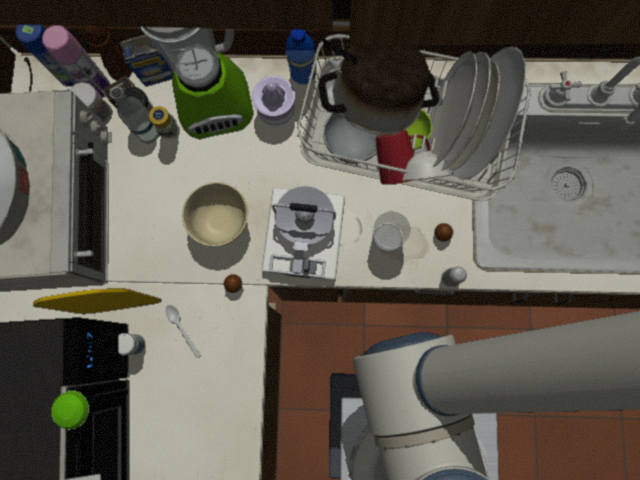

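```bash
python3 - <<'E'
from h import *
P={"lock":([266,322],[266,306],.062),"grip":([205,287],[205,302],.122),"lip":([256,302],[245,298],.062),"dish":([242,290],[214,306],.024),"ball":([225,288],[215,306],.064),"bowl":([292,203],[219,220],0),"tumbler":([228,371],[237,388],0),"salt":([231,449],[278,450],0)}
for k,(s,t,z) in P.items():
    print(k,tri([("scene",s),("top",t)]).round(3),ray_z("scene",s,z).round(3),ray_z("top",t,z).round(3))
a=cv2.imread("pics/top.png")[170:310,190:470]; b=cv2.imread("pics/scene.png")[170:310,180:460]
cv2.imwrite("pics/crop.png",np.vstack([cv2.resize(x,(600,300),interpolation=cv2.INTER_CUBIC) for x in(a,b)]))
E
```

```text
lock [0.417 0.237 0.062] [0.416 0.237 0.062] [0.417 0.238 0.062]
grip [0.53  0.246 0.125] [0.531 0.243 0.122] [0.532 0.247 0.122]
lip [0.461 0.255 0.055] [0.455 0.256 0.062] [0.461 0.256 0.062]
dish [0.537 0.241 0.013] [0.526 0.243 0.024] [0.537 0.243 0.024]
ball [0.525 0.243 0.073] [0.535 0.241 0.064] [0.525 0.241 0.064]
bowl [ 0.529  0.435 -0.011] [0.519 0.435 0.   ] [0.527 0.434 0.   ]
tumbler [ 0.496  0.062 -0.007] [0.492 0.067 0.   ] [0.494 0.063 0.   ]
salt [ 0.406 -0.073 -0.007] [ 0.4   -0.069  0.   ] [ 0.407 -0.07   0.   ]
```

View pics/crop.png

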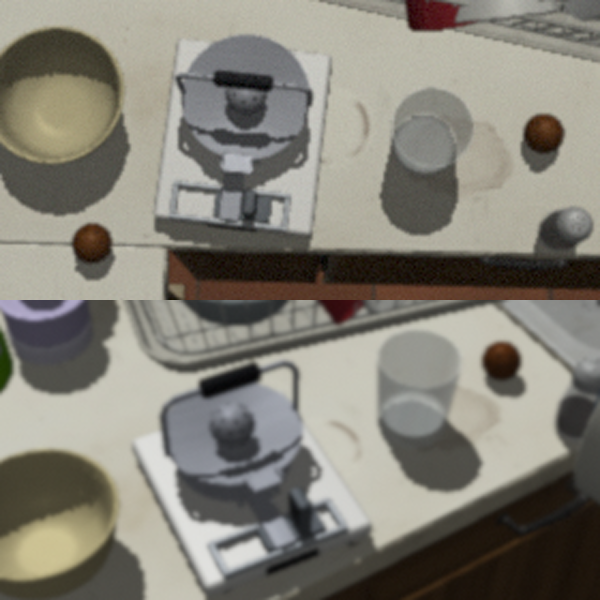

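The steel ball in the dish is at scene (225,288) and top (215,306). The brown look-alikes are at scene (331,252) and (200,415), top (282,228) and (235,444), and I'll leave those alone. The dark fin stands on the lock frame near scene (262,319) and top (266,312). The light carriage is beside it at top (266,297). Next I'll get the scale yaw and plan the transit.

```bash
cat >> h.py <<'E'
def delta(p,yaw,s=None):
    "fractions to reach TCP p, tool down with yaw, from the measured pose (or s=(pos,rpy))"
    pos,rpy=s or (bot.state()["position"],bot.state()["eef_rot"])
    R0=R.from_euler("xyz",rpy); d=R0.inv().apply(np.array(p)-pos)/.2
    w=(R0.inv()*R.from_euler("xyz",[np.pi,0,yaw])).as_rotvec()/(np.pi/3)
    return np.r_[d,w].round(3)
E
python3 - <<'E'
from h import *
c=[ray_z("top",(170+r*140/300,190+x*280/600),.024) for x,r in((180,40),(331,55),(308,234),(157,216))]
print(np.round(c,3)); 
for i,j in((3,0),(2,1)): d=c[j]-c[i]; print(np.arctan2(d[1],d[0]),np.linalg.norm(d))
for i,j in((1,0),(2,3)): d=c[j]-c[i]; print(np.arctan2(-d[0],d[1]),np.linalg.norm(d))
print("fin",tri([("scene",(261,319)),("top",(266,312))]))
s=(bot.state()["position"],bot.state()["eef_rot"])
for p,y in(((.30,-.45,.26),.35),((.38,-.30,.27),.35),((.43,-.14,.27),.35),((.43,.04,.27),.1),((.42,.2,.25),-.15)):
    print(p,delta(p,y,s).tolist()); s=(np.array(p),[np.pi,0,y])
print(np.array(vision.camera_info("wrist")["tool_from_camera"]).round(3))
E
```

```text
[[0.592 0.314 0.024]
 [0.579 0.16  0.024]
 [0.396 0.18  0.024]
 [0.41  0.33  0.024]]
-0.08782639367561183 0.18259243692202295
-0.10826993872710634 0.18464639586724205
-0.08351138074315137 0.15505582674348306
-0.09672562102305435 0.15128580984501716
fin [0.42205142 0.23109601 0.06368045]
(0.3, -0.45, 0.26) [0.638, -0.497, -0.23, 0.0, -0.0, -0.0]
(0.38, -0.3, 0.27) [0.633, -0.567, -0.05, 0.0, 0.0, 0.0]
(0.43, -0.14, 0.27) [0.509, -0.666, -0.0, 0.0, 0.0, 0.0]
(0.43, 0.04, 0.27) [0.309, -0.845, -0.0, -0.0, -0.0, 0.239]
(0.42, 0.2, 0.25) [0.03, -0.801, 0.1, 0.0, -0.0, 0.239]
[[ 0.    -0.967 -0.255  0.072]
 [ 1.     0.    -0.001  0.   ]
 [ 0.001 -0.255  0.967 -0.17 ]
 [ 0.     0.     0.     1.   ]]
```

>>> move_arm(increments=[0.16,-0.12,-0.06,0,0,0,91,0.4,-0.3,-0.15,0,0,0,91,0.64,-0.5,-0.23,0,0,0,91,0.95,-0.8,-0.26,0,0,0,91,0.95,-0.8,-0.26,0,0,0,91])

```text
time_s: 1.5
position: [0.3325, -0.3817, 0.2649]
eef_rot: [3.141, -0.0, 0.349]
contact_force: [0.2, -0.6, -0.6]
width: 0.0909
gripper_force: 0.0
```

```bash
python3 - <<'E'
from h import *
s=bot.state(); print(s["position"],s["eef_rot"])
s=None
for p,y in(((.41,-.19,.27),.35),((.43,-.03,.27),.15),((.43,.13,.27),-.095),((.40,.22,.25),-.095)):
    print(p,delta(p,y,s).tolist()); s=(np.array(p),[np.pi,0,y])
E
```

```text
[ 0.33254827 -0.38174912  0.26492068] [ 3.14089437e+00 -3.04369472e-04  3.49452183e-01]
(0.41, -0.19, 0.27) [0.692, -0.768, -0.026, 0.001, -0.0, -0.001]
(0.43, -0.03, 0.27) [0.368, -0.717, -0.0, -0.0, -0.0, 0.191]
(0.43, 0.13, 0.27) [0.12, -0.791, -0.0, 0.0, -0.0, 0.234]
(0.4, 0.22, 0.25) [-0.192, -0.434, 0.1, 0.0, 0.0, 0.0]
```

>>> move_arm(increments=[0.3,-0.3,0,0,0,0,91,0.5,-0.55,0,0,0,0,91,0.7,-0.77,-0.03,0,0,0,91,0.85,-1,-0.03,0,0,0,91,0.85,-1,-0.03,0,0,0,91])

```text
time_s: 2.0
position: [0.4195, -0.1477, 0.2704]
eef_rot: [3.141, -0.0, 0.35]
contact_force: [0.3, -0.6, -0.9]
width: 0.091
gripper_force: 0.0
```

```bash
python3 - <<'E'
from h import *
s=bot.state(); print(s["position"],s["eef_rot"])
s=None
for p,y in(((.43,.02,.27),.1),((.41,.18,.26),-.095),):
    print(p,delta(p,y,s).tolist()); s=(np.array(p),[np.pi,0,y])
E
```

```text
[ 0.41949057 -0.14768906  0.27035604] [ 3.14110851e+00 -4.85921973e-04  3.49523333e-01]
(0.43, 0.02, 0.27) [0.336, -0.77, 0.002, 0.0, -0.001, 0.238]
(0.41, 0.18, 0.26) [-0.02, -0.806, 0.05, 0.0, -0.0, 0.186]
```

>>> move_arm(increments=[0.1,-0.25,0,0,0,0.08,91,0.2,-0.5,0,0,0,0.16,91,0.34,-0.8,0,0,0,0.24,91,0.4,-1,0,0,0,0.35,91,0.4,-1,0,0,0,0.42,91])

```text
time_s: 2.5
position: [0.4254, 0.0689, 0.2702]
eef_rot: [-3.141, -0.0, -0.092]
contact_force: [0.4, -1.1, 0.7]
width: 0.091
gripper_force: 0.0
```

```bash
python3 - <<'E'
from h import *
print(bot.state()["position"],delta((.40,.20,.27),-.095).tolist())
E
```

```text
[0.42536776 0.0688744  0.27023524] [-0.186, -0.641, 0.002, -0.001, -0.0, 0.003]
```

>>> move_arm(increments=[-0.06,-0.2,0,0,0,0,91,-0.12,-0.45,0,0,0,0,91,-0.19,-0.64,0,0,0,0,91,-0.19,-0.64,0,0,0,0,91,-0.19,-0.64,0,0,0,0,91])

```text
time_s: 3.0
position: [0.3992, 0.1972, 0.2701]
eef_rot: [3.141, -0.0, -0.088]
contact_force: [0.3, -1.0, -1.0]
width: 0.0911
gripper_force: 0.0
```

```bash
cat >> h.py <<'E'
def wray(p,z):
    s=bot.state(); T=np.array(vision.camera_info("wrist")["tool_from_camera"]); K=np.array(vision.camera_info("wrist")["camera_matrix"])
    Rt=R.from_euler("xyz",s["eef_rot"]).as_matrix(); o=s["position"]+Rt@T[:3,3]; r=Rt@T[:3,:3]@np.linalg.inv(K)@[p[1],p[0],1]
    return o+r*(z-o[2])/r[2]
E
python3 - <<'E'
from h import *
im=vision.capture("wrist"); cv2.imwrite("pics/w1.png",im[:,:,::-1])
print(bot.state()["position"],bot.state()["eef_rot"])
for t,z in(("lock_grip",.062),("dish_grip",.122),("dish_lip",.062),("dish",.024),("tea_ball",.064)):
    for d in vision.tip_of("wrist",t)[:2]: print(t,np.round(d["point"]),round(d["confidence"],2),wray(d["point"],z).round(4))
E
```

```text
[0.39949377 0.19642841 0.27007746] [ 3.14134647e+00 -1.76093313e-04 -8.92145727e-02]
lock_grip [203. 280.] 0.77 [0.4162 0.2352 0.062 ]
dish_grip [ 86. 248.] 0.66 [0.5278 0.2425 0.122 ]
dish_lip [172. 262.] 0.59 [0.4518 0.2499 0.062 ]
dish [102. 266.] 0.93 [0.5276 0.2406 0.024 ]
tea_ball [100. 525.] 0.59 [ 0.4991 -0.0278  0.064 ]
tea_ball [ 94. 257.] 0.58 [0.53   0.2449 0.064 ]
```

View pics/w1.png

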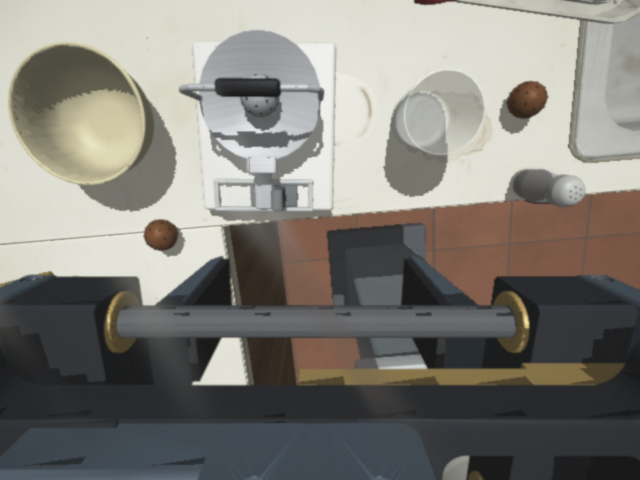

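In the wrist view the lock sits near pixel (195,275), with a grey carriage and fin side by side. I'll crop it to pin down the fin.

```bash
python3 - <<'E'
from h import *
a=cv2.imread("pics/w1.png")[30:225,180:350]
cv2.imwrite("pics/w1c.png",cv2.resize(a,(523,600),interpolation=cv2.INTER_CUBIC))
E
```

```text
(no output)
```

View pics/w1c.png

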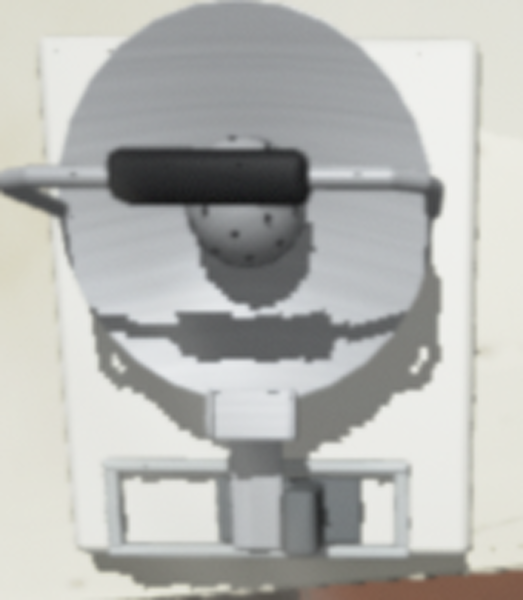

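The fin is at about pixel (198,279), right of the tongue, and three measurements agree on roughly (0.419, 0.235). Next I'll descend and grip it.

```bash
python3 - <<'E'
from h import *
print(wray((197,278.5),.072),wray((198,279),.067))
print(delta((.419,.235,.12),-.095).tolist(),delta((.419,.235,.0705),-.095).tolist(),delta((.419,.235,.044),-.095).tolist())
E
```

```text
[0.42477263 0.23424382 0.072     ] [0.42300035 0.23444628 0.067     ]
[0.078, -0.204, 0.75, -0.0, -0.0, 0.003] [0.077, -0.204, 0.998, -0.0, -0.0, 0.003] [0.077, -0.204, 1.13, -0.0, -0.0, 0.003]
```

>>> move_arm(increments=[0.04,-0.1,0.15,0,0,0,60,0.09,-0.2,0.35,0,0,0,60,0.09,-0.2,0.55,0,0,0,60,0.09,-0.2,0.75,0,0,0,60,0.09,-0.2,0.85,0,0,0,60,0.09,-0.2,0.85,0,0,0,60])

```text
time_s: 3.9
position: [0.4198, 0.2337, 0.0978]
eef_rot: [3.139, 0.004, -0.091]
contact_force: [-0.1, -0.5, 0.9]
width: 0.06
gripper_force: 0.0
```

```bash
python3 - <<'E'
from h import *
im=vision.capture("wrist"); cv2.imwrite("pics/w2.png",im[:,:,::-1])
for d in vision.tip_of("wrist","lock_grip")[:2]: print(np.round(d["point"]),round(d["confidence"],2),wray(d["point"],.062).round(4))
print(bot.state()["position"],delta((.420,.235,.044),-.095).tolist())
E
```

```text
[266. 308.] 0.97 [0.4213 0.2396 0.062 ]
[0.42146578 0.23455305 0.10057194] [-0.007, -0.002, 0.283, 0.0, 0.0, 0.004]
```

View pics/w2.png

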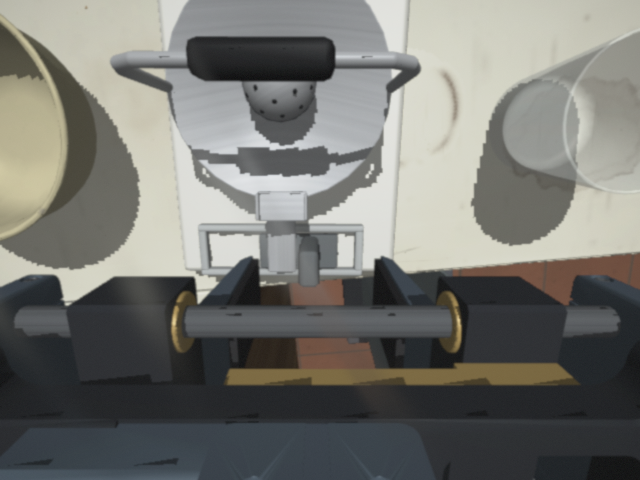

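The fin at pixel (265,309) lies between the fingers. I'll shift 3 mm left, descend and close.

>>> move_arm(increments=[0,-0.02,0.12,0,0,0,60,0,-0.02,0.22,0,0,0,60,0,-0.02,0.28,0,0,0,60,0,-0.02,0.28,0,0,0,60,0,-0.02,0.28,0,0,0,0,0,-0.02,0.28,0,0,0,0,0,-0.02,0.28,0,0,0,0,0,-0.02,0.28,0,0,0,0,0,-0.02,0.28,0,0,0,0,0,-0.02,0.28,0,0,0,0], newtons=15)

```text
time_s: 5.0
position: [0.4214, 0.2388, 0.0441]
eef_rot: [-3.142, -0.0, -0.09]
contact_force: [-0.0, -0.2, -0.4]
width: 0.0149
gripper_force: 0.0
```

>>> move_arm(increments=[0,0,0,0,0,0,0,0,0,0,0,0,0,0,0,0,0,0,0,0,0])

```text
time_s: 5.3
position: [0.4214, 0.2388, 0.0441]
eef_rot: [3.142, 0.0, -0.09]
contact_force: [-0.6, -1.3, 4.3]
width: 0.0117
gripper_force: 15.0
```

>>> move_arm(increments=[0,-0.03,0,0,0,0,0,0,-0.07,0,0,0,0,0,0,-0.11,0,0,0,0,0,0,-0.15,0,0,0,0,0,0,-0.18,0,0,0,0,0,0,-0.2,0,0,0,0,0,0,-0.21,0,0,0,0,0,0,-0.21,0,0,0,0,0,0,-0.21,0,0,0,0,0])

```text
time_s: 6.2
position: [0.4249, 0.2786, 0.044]
eef_rot: [3.138, 0.0, -0.088]
contact_force: [7.0, -30.7, 13.6]
width: 0.0184
gripper_force: 15.0
```

>>> move_arm(increments=[0,0.01,0,0,0,0,50,0,0.01,0,0,0,0,50,0,0.01,0,0,0,0,50,0,0.01,-0.02,0,0,0,50,0,0.01,-0.1,0,0,0,50,0,0.01,-0.3,0,0,0,50,0,0.01,-0.55,0,0,0,50,0,0.01,-0.75,0,0,0,50,0,0.01,-0.85,0,0,0,50,0,0.01,-0.85,0,0,0,50])

```text
time_s: 7.2
position: [0.4262, 0.2796, 0.2173]
eef_rot: [-3.139, -0.005, -0.09]
contact_force: [0.1, -0.8, -0.5]
width: 0.0501
gripper_force: 0.0
```

```bash
python3 - <<'E'
from h import *
im=vision.capture("wrist"); cv2.imwrite("pics/w3.png",im[:,:,::-1])
print(bot.state()["position"],bot.state()["eef_rot"])
for t,z in(("lock_grip",.062),("dish_grip",.122),("dish_lip",.062),("dish",.024),("tea_ball",.064)):
    for d in vision.tip_of("wrist",t)[:2]: print(t,np.round(d["point"]),round(d["confidence"],2),wray(d["point"],z).round(4))
E
```

```text
[0.42542967 0.27920565 0.21540707] [-3.13993086e+00 -2.41783457e-03 -8.97716407e-02]
lock_grip [227. 324.] 0.9 [0.4233 0.2716 0.062 ]
dish_grip [105. 348.] 0.79 [0.524  0.2468 0.122 ]
dish_lip [198. 342.] 0.98 [0.4491 0.2519 0.062 ]
dish [116. 343.] 0.67 [0.5242 0.2425 0.024 ]
tea_ball [108. 344.] 0.94 [0.5271 0.2451 0.064 ]
tea_ball [266. 216.] 0.91 [0.3937 0.3796 0.064 ]
```

View pics/w3.png

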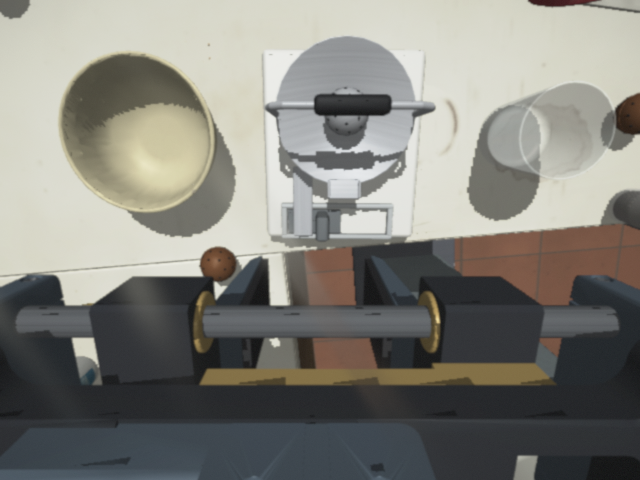

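```bash
python3 - <<'E'
from h import *
t=vision.capture("top"); vision_s=vision.capture("scene")
a=cv2.imread("pics/w3.png")[170:250,255:425]
b=vision_s[240:310,230:370,::-1]
cv2.imwrite("pics/c3.png",np.vstack([cv2.resize(a,(600,282),interpolation=cv2.INTER_CUBIC),cv2.resize(b,(600,300),interpolation=cv2.INTER_CUBIC)]))
E
```

```text
(no output)
```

View pics/c3.png

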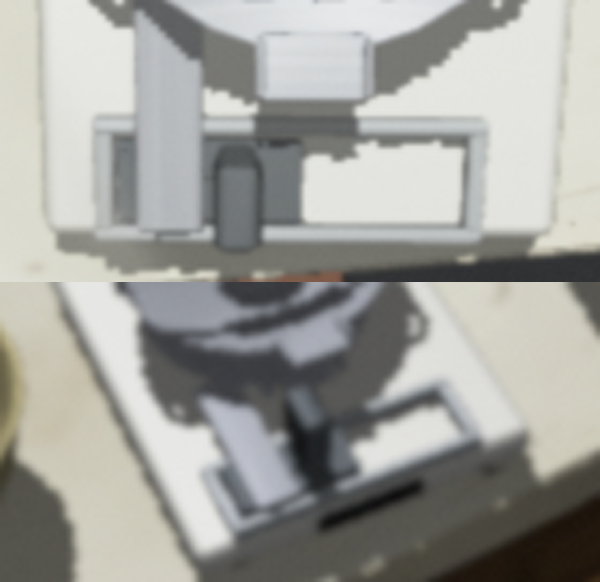

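The carriage looks to be against the left bar (crop left edge near x 112). The finger spread leaves a few mm of doubt, so I'll push once more with shut fingers.

>>> move_arm(increments=[0,0.1,0.1,0,0,0,0,0,0.23,0.25,0,0,0,0,0,0.23,0.45,0,0,0,0,0,0.23,0.65,0,0,0,0,0,0.23,0.8,0,0,0,0,0,0.23,0.85,0,0,0,0,0,0.23,0.85,0,0,0,0,0,0.2,0.85,0,0,0,0,0,0.17,0.85,0,0,0,0,0,0.15,0.85,0,0,0,0], newtons=30)

```text
time_s: 8.6
position: [0.4231, 0.2499, 0.0452]
eef_rot: [-3.14, -0.002, -0.09]
contact_force: [-0.6, -0.5, 0.3]
width: 0.0002
gripper_force: 0.0
```

>>> move_arm(increments=[0,-0.02,0,0,0,0,0,0,-0.035,0,0,0,0,0,0,-0.05,0,0,0,0,0,0,-0.05,0,0,0,0,0])

```text
time_s: 9.0
position: [0.4231, 0.2582, 0.0442]
eef_rot: [3.14, 0.0, -0.089]
contact_force: [0.5, -9.5, 6.5]
width: 0.0002
gripper_force: 5.3
```

>>> move_arm(increments=[0,-0.01,0,0,0,0,0,0,-0.02,0,0,0,0,0,0,-0.02,0,0,0,0,0])

```text
time_s: 9.3
position: [0.4229, 0.2594, 0.0443]
eef_rot: [3.136, 0.001, -0.089]
contact_force: [5.2, -41.5, 19.3]
width: 0.0006
gripper_force: 21.5
```

>>> move_arm(increments=[0,0.04,0,0,0,0,0,0,0.06,-0.05,0,0,0,0,0,0.06,-0.2,0,0,0,0,0,0.06,-0.45,0,0,0,50,0,0.06,-0.7,0,0,0,50,0,0.06,-0.85,0,0,0,50,0,0.06,-0.85,0,0,0,50])

```text
time_s: 10.0
position: [0.4243, 0.2519, 0.2189]
eef_rot: [-3.138, -0.007, -0.09]
contact_force: [0.4, 1.2, -1.3]
width: 0.0297
gripper_force: 0.0
```

```bash
python3 - <<'E'
from h import *
print(bot.state()["position"],bot.state()["width"],delta((.527,.2445,.21),1.479).tolist(),delta((.47,.2445,.21),.7).tolist())
E
```

```text
[0.42426335 0.25192357 0.21894334] 0.02974894085389357 [0.515, -0.009, 0.048, 0.002, -0.008, -1.498] [0.231, 0.017, 0.046, -0.001, -0.008, -0.754]
```

>>> move_arm(increments=[0.05,0,0,0,0,-0.14,50,0.13,0,0,0,0,-0.28,50,0.23,0,0.02,0,0,-0.42,50,0.33,0,0.04,0,0,-0.56,50,0.42,0,0.04,0,0,-0.7,50,0.49,0,0.04,0,0,-0.84,50,0.515,-0.01,0.04,0,0,-0.98,50,0.515,-0.01,0.04,0,0,-1,50])

```text
time_s: 10.8
position: [0.5254, 0.2436, 0.2056]
eef_rot: [-3.141, 0.001, 0.96]
contact_force: [0.6, 0.1, -0.6]
width: 0.0502
gripper_force: 0.0
```

```bash
python3 - <<'E'
from h import *
print(bot.state()["position"],bot.state()["eef_rot"],delta((.527,.2445,.19),1.479).tolist())
E
```

```text
[0.52537022 0.24356808 0.20559081] [-3.14098610e+00  5.29961988e-04  9.60358839e-01] [0.009, 0.004, 0.078, -0.001, 0.0, -0.495]
```

>>> move_arm(increments=[0,0,0.02,0,0,-0.14,50,0.01,0,0.04,0,0,-0.28,50,0.01,0,0.06,0,0,-0.42,50,0.01,0,0.08,0,0,-0.495,50,0.01,0,0.08,0,0,-0.495,50,0.01,0,0.08,0,0,-0.495,50])

```text
time_s: 11.4
position: [0.5259, 0.2452, 0.1901]
eef_rot: [-3.141, 0.0, 1.471]
contact_force: [-0.4, -0.3, -0.4]
width: 0.05
gripper_force: 0.0
```

```bash
python3 - <<'E'
from h import *
im=vision.capture("wrist"); cv2.imwrite("pics/w4.png",im[:,:,::-1])
print(bot.state()["position"],bot.state()["eef_rot"],bot.state()["q"])
for t,z in(("dish_grip",.122),("dish",.024),("tea_ball",.064),("lock_grip",.062)):
    for d in vision.tip_of("wrist",t)[:2]: print(t,np.round(d["point"]),round(d["confidence"],2),wray(d["point"],z).round(4))
E
```

```text
[0.52606955 0.2452283  0.19021935] [-3.14150338e+00 -2.57721904e-05  1.47154695e+00] [3.33301411e-01 4.55055683e-01 1.48846679e+00 6.53028478e-05
 1.19814043e+00 4.32527004e-01]
dish_grip [250. 318.] 0.97 [0.5277 0.2455 0.122 ]
dish [218. 316.] 0.96 [0.5264 0.2493 0.024 ]
tea_ball [ 75. 144.] 0.77 [0.4034 0.3854 0.064 ]
tea_ball [230. 318.] 0.75 [0.5288 0.2468 0.064 ]
lock_grip [211. 200.] 0.82 [0.4265 0.2732 0.062 ]
lock_grip [221. 316.] 0.62 [0.5279 0.2542 0.062 ]
```

View pics/w4.png

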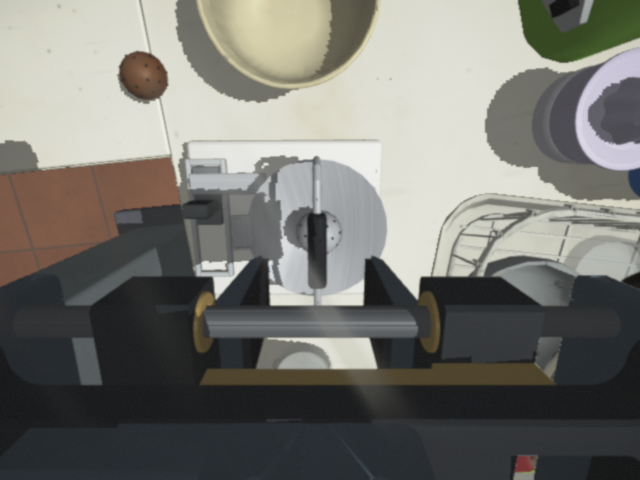

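The sleeve is centred between the fingers at pixel (250,318), and the ball is in the middle at (230,318). I'll descend and grip.

>>> move_arm(increments=[0,0.007,0.1,0,0,0,50,0,0.007,0.22,0,0,0,50,0,0.007,0.32,0,0,0,50,0,0.007,0.4,0,0,0,50,0,0.007,0.435,0,0,0,50,0,0.007,0.435,0,0,0,50,0,0.007,0.435,0,0,0,30,0,0.007,0.435,0,0,0,24,0,0.007,0.435,0,0,0,20,0,0.007,0.435,0,0,0,18,0,0.007,0.435,0,0,0,16,0,0.007,0.435,0,0,0,15], newtons=10)

```text
time_s: 12.85
position: [0.5275, 0.245, 0.1031]
eef_rot: [-3.141, -0.0, 1.475]
contact_force: [-2.5, 0.5, 1.3]
width: 0.0153
gripper_force: 1.0
```

>>> move_arm(increments=[0,0,0,0,0,0,14,0,0,0,0,0,0,12,0,0,0,0,0,0,0,0,0,0,0,0,0,0,0,0,0,0,0,0,0])

```text
time_s: 13.35
position: [0.5277, 0.245, 0.1029]
eef_rot: [-3.141, 0.0, 1.476]
contact_force: [-0.7, 0.3, -4.0]
width: 0.0139
gripper_force: 10.0
```

>>> move_arm(increments=[0,0,0,0,0,0,0,0,0,0,0,0,0,0,0,0,0,0,0,0,0], newtons=35)

```text
time_s: 13.65
position: [0.5278, 0.245, 0.103]
eef_rot: [3.142, -0.0, 1.476]
contact_force: [-0.0, -0.4, -3.1]
width: 0.0138
gripper_force: 35.0
```

>>> move_arm(increments=[0,0,-0.005,0,0,0,0,0,0,-0.015,0,0,0,0,0,0,-0.03,0,0,0,0,0,0,-0.05,0,0,0,0,0,0,-0.07,0,0,0,0,0,0,-0.09,0,0,0,0,0,0,-0.11,0,0,0,0,0,0,-0.13,0,0,0,0,0,0,-0.145,0,0,0,0,0,0,-0.155,0,0,0,0,0,0,-0.16,0,0,0,0,0,0,-0.16,0,0,0,0])

```text
time_s: 14.85
position: [0.5278, 0.2451, 0.1351]
eef_rot: [3.142, -0.0, 1.476]
contact_force: [-0.5, -0.4, -2.6]
width: 0.0137
gripper_force: 35.0
```

```bash
python3 - <<'E'
from h import *
im=vision.capture("wrist");im2=vision.capture("scene")
a=cv2.resize(im[120:300,170:410,::-1],(800,600))[:,:]; b=cv2.resize(im2[170:310,190:377,::-1],(800,600))
cv2.imwrite("pics/l1.png",cv2.resize(np.hstack([a,b]),(800,300)))
print(bot.state()["contact_force"],bot.state()["torque"])
E
```

```text
[ 0.91926841 -0.07723521 -2.60522551] [-0.02440416 -0.08253752  0.00865541]
```

View pics/l1.png

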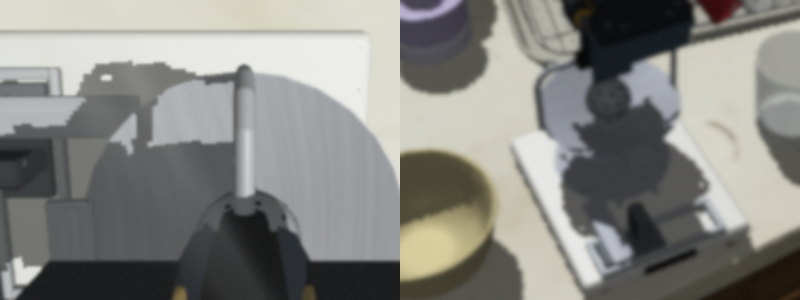

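The dish is lifted and level, with the ball still in its middle (right half, about (608,97)). I'll lift further, then turn slowly.

>>> move_arm(increments=[0,0,-0.005,0,0,0,0,0,0,-0.015,0,0,0,0,0,0,-0.03,0,0,0,0,0,0,-0.05,0,0,0,0,0,0,-0.07,0,0,0,0,0,0,-0.09,0,0,0,0,0,0,-0.11,0,0,0,0,0,0,-0.13,0,0,0,0,0,0,-0.145,0,0,0,0,0,0,-0.155,0,0,0,0,0,0,-0.16,0,0,0,0,0,0,-0.16,0,0,0,0])

```text
time_s: 16.15
position: [0.5277, 0.2451, 0.1671]
eef_rot: [3.142, -0.0, 1.476]
contact_force: [-0.9, 0.8, -4.0]
width: 0.0138
gripper_force: 35.0
```

>>> move_arm(increments=[0,0,0,0,0,0.01,0,0,0,0,0,0,0.03,0,0,0,0,0,0,0.06,0,0,0,0,0,0,0.1,0,0,0,0,0,0,0.15,0,0,0,0,0,0,0.2,0,0,0,0,0,0,0.25,0,0,0,0,0,0,0.3,0,0,0,0,0,0,0.34,0,0,0,0,0,0,0.37,0,0,0,0,0,0,0.39,0,0,0,0,0,0,0.4,0])

```text
time_s: 17.35
position: [0.5277, 0.245, 0.167]
eef_rot: [-3.142, 0.0, 1.056]
contact_force: [-1.2, -0.7, -3.6]
width: 0.0138
gripper_force: 35.0
```

```bash
python3 - <<'E'
from h import *
vision.capture("top");vision.capture("scene")
for t in("dish_lip","tea_ball","dish_grip"):
  for n in("scene","top"):
    print(n,t,[(np.round(d["point"]).tolist(),round(d["confidence"],2),ray_z(n,d["point"],{"dish_lip":.126,"tea_ball":.128,"dish_grip":.186}[t]).round(3)) for d in vision.tip_of(n,t)[:3]])
print(bot.state()["contact_force"],bot.state()["torque"],bot.state()["position"],bot.state()["eef_rot"])
E
```

```text
scene dish_lip [([235.0, 282.0], 0.56, array([0.467, 0.288, 0.126]))]
top dish_lip []
scene tea_ball [([335.0, 252.0], 0.63, array([0.315, 0.419, 0.128])), ([197.0, 413.0], 0.58, array([0.423, 0.034, 0.128])), ([204.0, 284.0], 0.54, array([0.532, 0.249, 0.128]))]
top tea_ball [([233.0, 442.0], 0.72, array([ 0.479, -0.03 ,  0.128])), ([281.0, 227.0], 0.59, array([0.374, 0.388, 0.128]))]
scene dish_grip [([179.0, 288.0], 0.81, array([0.529, 0.239, 0.186]))]
top dish_grip []
[ 0.84118643 -0.48365589 -3.41273239] [-0.02287824 -0.04014888 -0.02509785] [0.52772271 0.24500378 0.16704225] [-3.14157898e+00  4.41737037e-05  1.05682067e+00]
```

>>> move_arm(increments=[0,0,0,0,0,0.01,0,0,0,0,0,0,0.04,0,0,0,0,0,0,0.08,0,0,0,0,0,0,0.13,0,0,0,0,0,0,0.19,0,0,0,0,0,0,0.25,0,0,0,0,0,0,0.31,0,0,0,0,0,0,0.37,0,0,0,0,0,0,0.42,0,0,0,0,0,0,0.46,0,0,0,0,0,0,0.49,0,0,0,0,0,0,0.5,0])

```text
time_s: 18.95
position: [0.5277, 0.245, 0.1671]
eef_rot: [3.142, -0.0, 0.532]
contact_force: [0.8, -0.3, -2.8]
width: 0.0133
gripper_force: 35.0
```

>>> move_arm(increments=[0,0,0,0,0,0.01,0,0,0,0,0,0,0.04,0,0,0,0,0,0,0.08,0,0,0,0,0,0,0.13,0,0,0,0,0,0,0.19,0,0,0,0,0,0,0.25,0,0,0,0,0,0,0.31,0,0,0,0,0,0,0.37,0,0,0,0,0,0,0.42,0,0,0,0,0,0,0.46,0,0,0,0,0,0,0.49,0,0,0,0,0,0,0.51,0])

```text
time_s: 20.15
position: [0.5278, 0.245, 0.1671]
eef_rot: [-3.142, -0.0, -0.002]
contact_force: [-0.5, -0.6, -3.1]
width: 0.0135
gripper_force: 35.0
```

>>> move_arm(increments=[0,0,0,0,0,0,0,0,0,0,0,0,0,0,0,0,0,0,0,0,0,0,0,0,0,0,0,0,0,0,0,0,0,0,0,0,0,0,0,0,0,0,0,0,0,0,0,0,0,0,0,0,0,0,0,0,0,0,0,0,0,0,0,0,0,0,0,0,0,0])

```text
time_s: 21.15
position: [0.5277, 0.245, 0.167]
eef_rot: [-3.142, -0.0, -0.001]
contact_force: [0.2, 0.6, -2.4]
width: 0.0136
gripper_force: 35.0
```

```bash
python3 - <<'E'
from h import *
for i in range(2):
 for n in("scene","top"):
  vision.capture(n)
  for t,z in(("dish_lip",.126),("tea_ball",.128),("dish_grip",.186),("lock_grip",.062),("cream_bowl",0),("tumbler",0),("salt_shaker",0)):
    print(n,t,[(round(d["confidence"],2),ray_z(n,d["point"],z).round(3).tolist()[:2]) for d in vision.tip_of(n,t)[:3]])
s=bot.state();print(s["position"],s["eef_rot"],s["contact_force"],s["torque"],s["gripper_force"],s["time_s"])
E
```

```text
scene dish_lip [(0.91, [0.535, 0.324])]
scene tea_ball [(0.96, [0.32, 0.418]), (0.76, [0.415, 0.036]), (0.63, [0.531, 0.249])]
scene dish_grip [(0.83, [0.526, 0.247])]
scene lock_grip [(0.91, [0.421, 0.271]), (0.7, [0.362, -0.012])]
scene cream_bowl [(0.88, [0.522, 0.432])]
scene tumbler [(0.76, [0.493, 0.076])]
scene salt_shaker [(0.78, [0.391, -0.061]), (0.38, [0.606, 0.215])]
top dish_lip [(0.46, [0.539, 0.32])]
top tea_ball [(0.83, [0.37, 0.381]), (0.69, [0.475, -0.031])]
top dish_grip []
top lock_grip []
top cream_bowl [(0.95, [0.522, 0.436])]
top tumbler [(0.56, [0.495, 0.069])]
top salt_shaker [(0.43, [0.57, 0.343])]
scene dish_lip []
scene tea_ball [(0.77, [0.319, 0.421]), (0.76, [0.527, 0.246]), (0.7, [0.414, 0.034])]
scene dish_grip [(0.84, [0.527, 0.245])]
scene lock_grip [(0.71, [0.421, 0.276])]
scene cream_bowl [(0.84, [0.519, 0.432])]
scene tumbler [(0.59, [0.489, 0.069])]
scene salt_shaker [(0.8, [0.395, -0.07])]
top dish_lip [(0.57, [0.538, 0.324])]
top tea_ball [(0.79, [0.484, -0.032]), (0.52, [0.371, 0.387])]
top dish_grip []
top lock_grip []
top cream_bowl [(0.88, [0.523, 0.432])]
top tumbler [(0.74, [0.485, 0.067])]
top salt_shaker []
[0.52774634 0.245032   0.1670635 ] [-3.14157013e+00 -2.66199425e-05 -9.87240982e-04] [-0.82961162 -0.10562493 -3.76347297] [ 0.0298316   0.04151401 -0.03009117] 34.999401569366455 22.75
```

```bash
python3 -c "
from bench import ticket
print(ticket.job_done())"
```

```text
the job is handed in; nothing more can be done
None
```

I handed the job in after about 23 s of the allowed 51. The lock is pushed to its open stop, and the dish is held still about 64 mm above the scale with the tea ball in its middle. The lip points about 8° off the bowl's centre, roughly 28 mm against the 65 mm allowed. Final camera readings showed the bowl, glass and shaker where they started, to within about 1 cm. No verdict came back.

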